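Load the slide chamber, break its hood stay and lower the hood shut

ROBOT

A 6-joint arm with a two-finger parallel gripper is mounted at the origin on a cart in front of the work surface, level with it; the furniture and walls round the work are solid. World frame = base frame: x ahead of the robot, y to its left, z up, the work surface at z = 0. Lengths are in m, angles in rad, forces in N, time in s.
With the tool pointing down it reaches from about 0.35 to 1 m from the base axis. Payload 7.1 kg.
Tool frame: the origin (TCP) lies on the front face of the gripper's body, between the roots of the fingers; the fingertips stand 73 mm ahead of it and the grasp point (between the pads) lies 54 mm ahead of it; z points along the fingers, y is the line along which they close (so a half turn about z gives the same grasp; the last joint's range is limited). The gripper opens to 85 mm and grips with 20 to 120 N. Pads are 22 mm wide; open, the fingers measure 114 mm over their backs; the gripper's body (76 mm by 85 mm) begins 54 mm behind the grasp point. The pads swing forward as they close: fully open they stand 13 mm farther back than shut.
Start: joints at [-1.342, 0.423, 1.63, -0, 1.089, -0.019], TCP at [0.153, -0.606, 0.304] pointing down, gripper open.
Joint ranges: [-3, 3], [-0.9, 2.11], [0.09, 2.58], [-1.31, 4.45], [0.11, 2.69], [-2.54, 2.54]. Speed limits (rad/s): [2.39, 2.39, 3.01, 3.14, 3.14, 3.14].

INTERFACE

Orientations are given as [roll, pitch, yaw] about the fixed x, y, z axes, in that order (R = Rz(yaw) Ry(pitch) Rx(roll)).
In Python, from rig import r, cams, models gives the robot as it stands. Calls block until the motion is done:
- r.move_to(position, orientation): joint-space move of the TCP to a pose.
- r.movel(position, orientation=None, max_speed=0.15, force_limit=None): straight line of the TCP; orientation=None keeps the orientation; max_speed is the mean speed in m/s. With force_limit (N) it stops when the force on the tool has changed by that much, and returns True; else False.
- r.movej(angles): joint-space move.
- r.move_gripper(opening, f_grip=None): finger opening in m; f_grip is the grip in N (None keeps the last); returns when the fingers have stopped.
- r.dwell(seconds).
- r.solve_ik(position, orientation): joint angles nearest the present ones, or None.
- r.observe(): the state.
- cams.read_camera(name): name is "scene" or "side" or "wrist"; returns (picture, depth): 384x512x3 uint8, red, green, blue; 384x512 float32, m along the optical axis (not along the pixel's ray), 0 where there is no reading.
- cams.camera_params(name): a dict with "fx", "fy", "cx", "cy" (pixels), "R" (3x3) and "t" (3): a world point X has camera coordinates R X + t. Camera axes: x right, y down, z forward; pixel columns grow to the right and rows downward; lengths in m; the calibration is good to about 2 mm. A picture is of the moment at which its call begins: read the wrist's pose just before it. camera_params takes no time and is no camera call; for the wrist camera it gives the pose at the moment of the call.
A pose or a line that the arm cannot do raises r.Unreachable and nothing moves.
- r.sign_off(): hands the job in; it is judged then, once.
Trained networks look in the newest picture that a camera, given by its name, has taken for a name from the list of things; names that differ only in an ending like _2 or _b are one class to them, and where a whole thing is asked for, a point or a joint stands for the part that bears it (a point fixed in the world has none). Each returns a list of dicts, best first, with "confidence" (0 to 1); they miss things now and then, are a little off and sometimes report something else, mostly with a low value. They report only what shows in the picture. A call takes as long as a camera call.
- models.masks_of(camera, query): "pixels" (384x512 bool, what is visible of it) and "rect" ([left, top, right, bottom] in pixels, round what is visible of it).
The state is a dict: "time_s": time; "joint_pos": joint angles; "qvel": joint speeds; "tau": joint torques, N m; "eef_pos": TCP position; "tcp_rot": TCP orientation; "wrist_force": force on the tool from outside, world axes, zero at the start; "wrist_torque": the same for the moment, N m; "opening": finger opening in m; "grip_force": force on a finger pad.
Only numpy, scipy, OpenCV 4.12 (cv2) and the standard library are available. Lean on these libraries where they do the work, as an engineer would, in place of code of your own. Each camera call takes 0.05 s, during which the arm holds its last target. There are 200 camera calls.

TASK

The white slide chamber stands open, its hood propped by a folding stay that is locked straight. Set the red slide case down standing upright on the chamber's floor and let go of it; then push the stay's orange knuckle knob in toward the hood's hinge, without using brute force on the stay or the hood, until the stay folds; then take the hood by its handle and lower it gently until it is fully shut, never letting it drop. Leave the bottle, the timer and the petri dish where they are.

Things in the scene. Friction and masses are not known exactly. Their poses are not given: they have to be found in the camera images.
- slide_case: red closed slide case standing on the bench, 42 (its x) x 100 (its y) x 80 mm high, about 0.09 kg; it is taken across its 42 mm width. Origin: centre of its underside, z up. Its lid does not open.
- chamber: white metal chamber fixed to the bench: an open-topped box 200 (x) x 210 (y) x 65 mm high, walls 6 mm, inner floor 10 mm above its underside, which stands on 3 mm feet. Origin: centre of its underside; -x is its front (display side, turned roughly to the robot), +x its hinge side, +y the side that carries the stay.
- chamber_floor (a point): centre of the chamber's inner floor, 13 mm above the bench; axes as the chamber's. The open hood leans over the rear: its front edge stands over chamber x = +60 mm, 265 mm above the bench. The front half of the floor (about x = -30 mm) is free from above. The standing case clears the shut hood by 8 mm.
- hood_hinge (a point): middle of the line, parallel to the chamber's y, about which the hood turns: at x = +100, z = 66 mm in the chamber's frame; axes as the chamber's.
- hood (a joint): hood angle, rad: 0 = up (78 degrees from shut), as it starts; 1.361 = fully shut; positive is closing. With the stay broken, its stiff knuckle still holds the hood up for about the first 0.4 rad; farther down (surely beyond 0.8 rad) the hood (about 0.85 kg) falls unless held. Faster than 1.5 rad/s counts as dropped.
- handle (a point): middle of the hood's handle, a round dark steel bar 12 mm thick along y, free over 85 mm, 45 mm ahead of the hood's front face: 245 mm from the hinge line and 18 mm above the rim plane; about 310 mm above the bench when open, 87 mm when shut (hood top then 105 mm). Axes of the hood: x to the hinge, y along the bar. The bar can turn between the fingers.
- knuckle (a point): middle of the orange knob at the stay's knuckle: a cylinder 22 mm thick, 32 mm long along y, outside the stay; in the chamber's frame at y = +134 and, locked, x = +28, z = 124 mm. Pushed toward +x and down (square to the stay) it passes dead centre after 5 mm, against 5 to 9 N; then the stay folds: 25 mm of travel lowers the hood under 0.15 rad. The other way is a stop.
- stay_knuckle (a joint): fold of the stay at its knuckle, rad: 0 = locked (over centre, on its stop), about 0.12 = dead straight, grows as the stay folds, about 2.9 with the hood shut. 0.35 or more counts as broken; it then stays as it is left.
- stay_lower: the stay: two bright steel links 14 mm wide, 3 mm thick, 91 mm between pivots, up the outside of the chamber's +y side from x = -25, z = 50 mm on the chamber to the hood. Origin: the lower pivot line (on the chamber's mid-plane); x along the lower link. The fingers must not press on it with more than 40 N.
- bottle: small glass bottle with a blue cap, 56 x 56 x 104 mm, a bystander. Origin: centre of its underside.
- timer: white kitchen timer, 62 x 62 x 19 mm, a bystander. Origin: centre of its underside.
- dish: round clear petri dish with a lid, 57 mm across, 14 mm high, a bystander. Origin: centre of its underside.

How it is judged:
On the way, in this order (a step that is already met when the one before it is completed fails the run):
1. the slide case stands released on the chamber floor while the hood is still up on its locked stay (x of slide_case in the frame of chamber between -0.09 and 0.09 m and y of slide_case in the frame of chamber between -0.08 and 0.08 m and z of slide_case in the frame of chamber below 0.016 m and angle between slide_case's own z axis and vertical below 0.1 rad and contact force between the fingers and slide_case below 0.1 N and value of joint stay_knuckle below 0.3 rad and value of joint hood below 0.1 rad), for 0.2 s.
2. the stay is broken at its knuckle while the hood is still well up (value of joint stay_knuckle above 0.35 rad and value of joint hood below 0.6 rad), for 0.2 s.
At the end, for the whole second after the job is handed in: the hood is shut to within 0.025 rad (6 mm at the handle) and at rest; the slide case stands upright (within 0.1 rad) and at rest on the chamber floor, inside its walls (x of slide_case in the frame of chamber between -0.09 and 0.09 m and y of slide_case in the frame of chamber between -0.08 and 0.08 m and z of slide_case in the frame of chamber below 0.016 m and angle between slide_case's own z axis and vertical below 0.1 rad and value of joint hood above 1.3364 rad and velocity of joint hood below 0.05 rad/s and linear speed of slide_case below 0.02 m/s); the robot touches nothing.
It fails at once if the hood drops or slams (closes faster than 1.5 rad/s) (velocity of joint hood above 1.5 rad/s).
It fails at once if the fingers press on the stay with more than 40 N (contact force between the fingers and stay_lower above 40 N).
It fails at once if the hood is forced down against the locked stay (value of joint hood above 0.06 rad and value of joint stay_knuckle below 0.1 rad).
It fails at once if the slide case is let go more than 20 mm above the chamber floor (x of slide_case in the frame of chamber between -0.09 and 0.09 m and y of slide_case in the frame of chamber between -0.08 and 0.08 m and z of slide_case in the frame of chamber above 0.03 m and contact force between anything else and slide_case below 0.1 N).
It fails at once if the bottle, the timer or the petri dish is moved by more than 30 mm (distance of any of bottle, timer, dish from where it was at the start of the episode above 0.03 m).
It also fails if it takes over 72 s, if anything falls off the work surface, if the arm or the gripper's body presses on something with over 40 N, if the wrist force passes 120 N, or if a joint passes its speed limit or range.

## Working session

There is one attempt and no reset: what is moved stays moved. The work goes in short steps, each a Python script; the robot and the scene stay as the last script left them, time stands still between calls to the robot, and variables do not carry over. Pictures are saved under pics/ and viewed, at most 10 in all, crops included, and the job is handed in when it is done.

```bash
mkdir -p pics; ls
cat > h.py <<'E'
import numpy as np, cv2
from rig import r, cams, models
def shot(n,f=None):
    p,d=cams.read_camera(n); 
    if f: cv2.imwrite('pics/'+f,p[:,:,::-1])
    return p,d,cams.camera_params(n)
def pts(mask,d,c):
    v,u=np.nonzero(mask&(d>0)); z=d[v,u]
    P=np.stack([(u-c['cx'])/c['fx']*z,(v-c['cy'])/c['fy']*z,z],1)
    return (P-c['t'])@np.array(c['R'])
E
python3 - <<'E'
from h import *
ims=[]
for n in ['scene','side']:
    p,d,c=shot(n); ims.append(p)
    print(n,'cam at',-np.array(c['R']).T@c['t'])
    for q in ['slide_case','chamber','handle','knuckle','stay_lower','bottle','timer','dish']:
        for m in models.masks_of(n,q)[:1]:
            P=pts(m['pixels'],d,c)
            print(q,round(m['confidence'],2),m['rect'],len(P),*( [np.percentile(P,k,axis=0).round(3) for k in (3,50,97)] if len(P) else []))
cv2.imwrite('pics/a.png',cv2.resize(np.vstack(ims)[:,:,::-1],(512,768))[:384]);cv2.imwrite('pics/b.png',ims[1][:,:,::-1])
E
```

```text
pics
rig.py
scene cam at [-0.31267939  0.59650215  1.43268185]
slide_case 0.67 [209.2, 240.1, 239.1, 273.1] 622 [0.434 0.178 0.005] [0.455 0.232 0.074] [0.489 0.277 0.087]
chamber 0.9 [257.2, 110.8, 332.2, 211.3] 5180 [ 0.479 -0.305  0.008] [ 0.652 -0.201  0.062] [ 0.72  -0.071  0.275]
handle 0.71 [256.7, 114.7, 318.1, 164.7] 1913 [ 0.635 -0.305  0.076] [ 0.684 -0.218  0.185] [ 0.717 -0.101  0.316]
knuckle 0.61 [258.7, 110.8, 334.6, 215.6] 5132 [ 0.478 -0.304  0.009] [ 0.651 -0.2    0.063] [ 0.716 -0.07   0.276]
bottle 0.79 [224.4, 189.6, 240.9, 215.0] 335 [0.606 0.053 0.005] [0.62  0.083 0.07 ] [0.65  0.103 0.109]
timer 0.89 [172.1, 263.7, 190.7, 285.8] 331 [0.455 0.343 0.007] [0.487 0.375 0.019] [0.521 0.407 0.024]
dish 0.6 [163.8, 243.6, 178.3, 255.6] 205 [0.578 0.333 0.004] [0.603 0.359 0.016] [0.631 0.384 0.023]
side cam at [0.4663278  0.96062988 0.78831862]
slide_case 0.86 [273.2, 247.6, 295.7, 293.6] 735 [0.437 0.184 0.008] [0.464 0.251 0.073] [0.493 0.276 0.082]
chamber 0.8 [215.8, 118.0, 289.5, 220.2] 3784 [ 0.489 -0.307  0.01 ] [ 0.642 -0.19   0.06 ] [ 0.707 -0.066  0.274]
handle 0.98 [215.2, 118.5, 249.2, 189.3] 1326 [ 0.637 -0.313  0.075] [ 0.681 -0.224  0.191] [ 0.719 -0.095  0.311]
stay_lower 0.67 [222.0, 166.2, 251.9, 202.9] 110 [ 0.6   -0.091  0.07 ] [ 0.641 -0.076  0.136] [ 0.695 -0.046  0.191]
bottle 0.74 [223.2, 210.7, 242.2, 250.5] 494 [ 0.61  -0.01   0.003] [0.633 0.091 0.06 ] [0.662 0.103 0.105]
timer 0.78 [253.3, 302.7, 284.2, 339.6] 584 [0.459 0.336 0.001] [0.491 0.378 0.017] [0.523 0.409 0.021]
dish 0.76 [219.5, 300.7, 238.3, 322.8] 355 [0.582 0.332 0.001] [0.607 0.362 0.015] [0.63  0.384 0.018]
```

View pics/a.png

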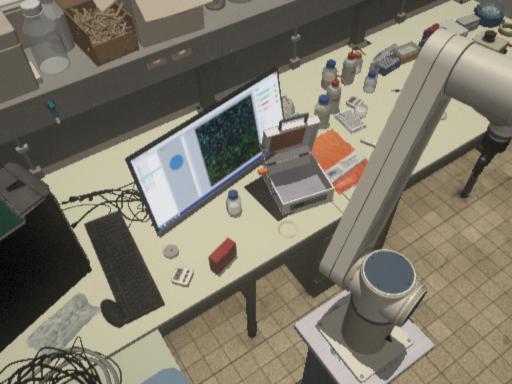

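View pics/b.png

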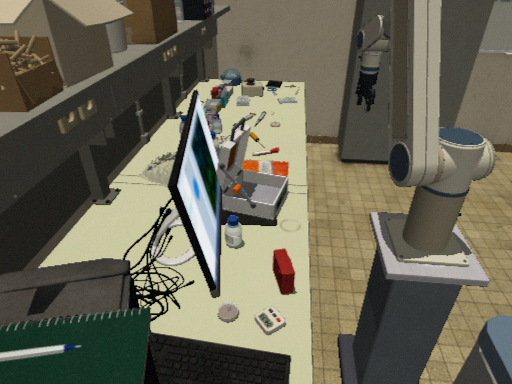

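Scene: the chamber with its raised hood is at about (295,180), with the orange knob at (263,170). The red case is at (222,255), the bottle at (234,203), and the monitor is close behind and to the left of the chamber. Side: the knob is at (238,188) and the case at (284,270).

Run:
```python
from h import *
A=[]
for n in ['scene','side']:
    p,d,c=shot(n); A.append(pts(d>0,d,c))
A=np.vstack(A)
print('max height cm; rows x .40.. step .05, cols y -.45..+.40 step .05')
for x in np.arange(.4,1.0,.05):
    print(f'{x:.2f}',*[ (lambda s:f'{100*np.percentile(s,98):4.0f}' if len(s)>3 else '   .')(A[(abs(A[:,0]-x)<.025)&(abs(A[:,1]-y)<.025)&(A[:,2]<1.2),2]) for y in np.arange(-.45,.41,.05)])
p0=r.observe()
r.movel([.153,-.606,.42])
r.move_to([.44,.21,.40],[np.pi,0,0])
p,d,c=shot('wrist','w1.png')
for q in ['slide_case']:
    for m in models.masks_of('wrist',q)[:2]:
        P=pts(m['pixels'],d,c); P=P[P[:,2]>.06]
        print(q,m['confidence'],m['rect'],P.mean(0),cv2.minAreaRect((P[:,:2]*1000).astype(np.float32)), np.median(P[:,2]))
r.move_to([.50,-.17,.44],[np.pi,0,0])
p,d,c=shot('wrist','w2.png')
np.savez('w2.npz',p=p,d=d,R=c['R'],t=c['t'],k=[c['fx'],c['fy'],c['cx'],c['cy']])
print(r.observe()['time_s'],r.observe()['joint_pos'])
```

```text
max height cm; rows x .40.. step .05, cols y -.45..+.40 step .05
0.40    0    0    0    1    1    1    1    1    1    1    1    1    1    1    1    1    1    1
0.45    1    1    1    1    7    4    1    1    1    1    1    1    2    9    9    7    2    2
0.50    2    2    2    7    7    7    7    7    7    1    1    1    1    8    8    1    2    2
0.55    2    2    2    7    6    2    2    7    7    1    1    1    1    1    1    1    2    1
0.60    1    2    2    7    2    2    2   11    9    1   10   10    1    1    1    1   10    9
0.65    1    2    2   27   32   32   32   27   14    1   11   12   16   20   24   28   33   33
0.70    2    2    2   19   21   24   27   27   23   27   31   35   39   42   42   42   42   42
0.75    2    2    .    .   30   34   38   41   42   42   42   42   42   42   42    2    2    3
0.80   11    .    .    .   42   42   42   42   42   42   11   14   19    2    1    2    3    3
0.85   11    8    7    .    .    .    .    .    0   12   11   12   15    8    2    2    3    4
0.90    .    7    8    .    .    .    0    0   69   69   68   68   68    7    2    2    4    4
0.95   53   53   53   54   53   53   53   53   71   71   71   71   71   53   54   53   54   53
slide_case 0.78 [202.8, 103.0, 283.8, 153.8] [0.46832971 0.2231127  0.08022562] ((467.13604736328125, 223.6572265625), (41.95907974243164, 99.19828796386719), 17.840774536132812) 0.08063567169963715
6.55 [-3.48479219e-01  1.42704340e-01  1.69255175e+00  2.76124368e-04
  1.30673885e+00  1.22090539e+00]
```

View pics/w2.png

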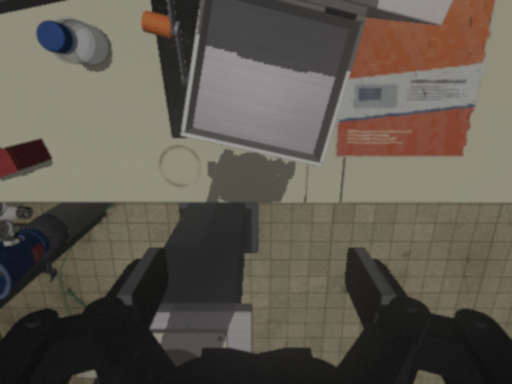

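View pics/w1.png

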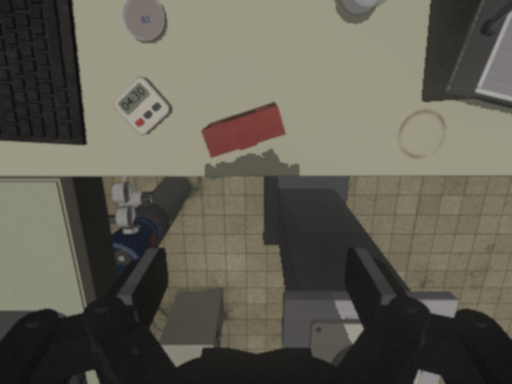

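Run:
```python
from h import *
z=np.load('w2.npz'); k=z['k']; c=dict(fx=k[0],fy=k[1],cx=k[2],cy=k[3],R=z['R'],t=z['t'])
p,d=z['p'],z['d']
P=pts(d>0,d,c)
S=P[(P[:,2]>.060)&(P[:,2]<.075)&(P[:,0]>.45)&(P[:,0]<.72)&(P[:,1]<-.04)&(P[:,1]>-.34)]
hsv=cv2.cvtColor(p,cv2.COLOR_RGB2HSV)
print(len(S),np.median(S[:,2]),cv2.minAreaRect((S[:,:2]*1000).astype(np.float32)))
# refine: front/left/right outer edges
hull=cv2.convexHull((S[:,:2]*1000).astype(np.float32))[:,0]; print(cv2.approxPolyDP(hull,6,True)[:,0].round(1).tolist())
def orange(p,d,c):
    h=cv2.cvtColor(p,cv2.COLOR_RGB2HSV); m=(h[...,0]>5)&(h[...,0]<18)&(h[...,1]>170)&(h[...,2]>110)
    Q=pts(m,d,c); Q=Q[(Q[:,2]>.09)&(Q[:,2]<.2)&(Q[:,1]>-.15)&(Q[:,1]<.05)&(Q[:,0]<.75)&(Q[:,0]>.5)]; return Q
for Q in [orange(p,d,c)]+[orange(*shot(n)) for n in('scene','side')]:
    if len(Q)>5: print('knob',len(Q),*[np.percentile(Q,k,axis=0).round(3) for k in (3,50,97)])
for n in('scene','side'):
    p2,d2,c2=shot(n); Q=pts(d2>0,d2,c2); g=p2[d2>0]
    H=Q[(Q[:,2]>.292)&(Q[:,2]<.34)&(Q[:,0]>.55)&(Q[:,0]<.72)&(Q[:,1]<-.05)&(Q[:,1]>-.35)]
    print('top',len(H),H.min(0).round(3),np.median(H,0).round(3),H.max(0).round(3))
    M=Q[(Q[:,2]>.06)&(Q[:,1]>-.1)&(Q[:,1]<.0)&(Q[:,0]>.66)&(Q[:,0]<.85)]
    for zz in (.1,.15,.2,.25,.3,.35,.4):
        s=M[abs(M[:,2]-zz)<.02]
        for y in (-.075,-.025):
            t=s[abs(s[:,1]-y)<.025]
            if len(t)>3: print('mon',zz,y,len(t),np.percentile(t[:,0],[2,50]).round(3))
```

```text
2951 0.06829814244528595 ((592.7908935546875, -183.00234985351562), (219.77667236328125, 206.20751953125), 77.32194519042969)
[[682.5999755859375, -101.30000305175781], [589.4000244140625, -69.5999984741211], [515.7000122070312, -63.79999923706055], [469.0, -265.6000061035156], [662.5999755859375, -309.70001220703125], [681.2000122070312, -259.8999938964844]]
knob 366 [ 0.636 -0.074  0.134] [ 0.644 -0.063  0.137] [ 0.654 -0.05   0.139]
knob 14 [ 0.63  -0.068  0.132] [ 0.638 -0.055  0.136] [ 0.642 -0.044  0.144]
knob 51 [ 0.633 -0.076  0.121] [ 0.642 -0.052  0.135] [ 0.652 -0.045  0.139]
top 78 [ 0.643 -0.218  0.294] [ 0.655 -0.174  0.318] [ 0.666 -0.142  0.325]
mon 0.1 -0.075 75 [0.697 0.704]
mon 0.1 -0.025 77 [0.688 0.695]
mon 0.15 -0.075 105 [0.662 0.714]
mon 0.15 -0.025 91 [0.698 0.705]
mon 0.2 -0.075 134 [0.682 0.723]
mon 0.2 -0.025 104 [0.709 0.716]
mon 0.25 -0.075 127 [0.67  0.735]
mon 0.25 -0.025 107 [0.719 0.727]
mon 0.3 -0.075 110 [0.738 0.747]
mon 0.3 -0.025 121 [0.728 0.738]
mon 0.35 -0.075 121 [0.748 0.756]
mon 0.35 -0.025 122 [0.74  0.748]
mon 0.4 -0.075 140 [0.757 0.768]
mon 0.4 -0.025 147 [0.749 0.759]
top 82 [ 0.638 -0.249  0.293] [ 0.655 -0.18   0.314] [ 0.671 -0.145  0.321]
mon 0.1 -0.075 25 [0.698 0.705]
mon 0.1 -0.025 29 [0.688 0.695]
mon 0.15 -0.075 53 [0.66  0.686]
mon 0.15 -0.025 28 [0.7   0.707]
mon 0.2 -0.075 71 [0.683 0.702]
mon 0.2 -0.025 30 [0.71  0.717]
mon 0.25 -0.075 64 [0.67  0.714]
mon 0.25 -0.025 36 [0.72  0.727]
mon 0.3 -0.075 32 [0.741 0.747]
mon 0.3 -0.025 35 [0.732 0.738]
mon 0.35 -0.075 33 [0.75  0.757]
mon 0.35 -0.025 37 [0.741 0.748]
mon 0.4 -0.075 53 [0.761 0.77 ]
mon 0.4 -0.025 60 [0.753 0.761]
```

```bash
cat >> h.py <<'E'
PSI=np.radians(-12.95); C0=np.array([.5895,-.187,.003])
Rc=np.array([[np.cos(PSI),-np.sin(PSI),0],[np.sin(PSI),np.cos(PSI),0],[0,0,1]])
def W(x,y,z): return C0+Rc@np.array([x,y,z])   # chamber frame -> world
def st(s=''):
    o=r.observe(); print(s,round(o['time_s'],2),o['eef_pos'].round(4) if hasattr(o['eef_pos'],'round') else o['eef_pos'],'F',np.round(o['wrist_force'],1),'op',round(o['opening'],4),'g',np.round(o['grip_force'],1),flush=True); return o
E
python3 - <<'E'
from h import *
y1=np.radians(107.84); o1=[np.pi,0,y1]; o2=[np.pi,0,PSI+np.pi/2]
p=np.array([.4675,.2235,0])
r.move_to(p+[0,0,.20],o1)
r.move_gripper(.075,40)
r.movel(p+[0,0,.114],max_speed=.12); st('down')
r.move_gripper(.03,40); st('grip')
r.movel(p+[0,0,.27],max_speed=.25); st('lift')
t=W(-36,0,0) if 0 else W(-.036,0,0); t[2]=0
r.movel(t+[0,0,.27],o2,max_speed=.25); st('over')
print(r.movel(t+[0,0,.145],max_speed=.15)); st()
print(r.movel(t+[0,0,.120],max_speed=.04,force_limit=4)); st('set')
E
```

```text
down 9.57 [0.4678 0.2237 0.1144] F [-0.6  0.1 -0.9] op 0.075 g 0.0
grip 10.0 [0.4678 0.2236 0.1147] F [-0.7 -0.9  6. ] op 0.0357 g 39.5
lift 10.78 [0.4668 0.2232 0.269 ] F [-0.7  0.1 -0.4] op 0.036 g 39.9
over 12.57 [ 0.5542 -0.178   0.2699] F [ 0.7  0.3 -0.8] op 0.0359 g 39.9
False
 13.56 [ 0.555  -0.179   0.1458] F [-0.6  0.2 -0.9] op 0.0358 g 39.9
True
set 14.04 [ 0.5541 -0.1789  0.1268] F [-0.6 -0.8 -0. ] op 0.0358 g 40.2
```

Run:
```python
from h import *
r.move_gripper(.062); st('open')
e=r.observe()['eef_pos']
r.movel([e[0],e[1],.30],max_speed=.25); st('up')
p,d,c=shot('wrist')
for m in models.masks_of('wrist','slide_case')[:1]:
    P=pts(m['pixels'],d,c); zt=np.percentile(P[:,2],80); P=P[P[:,2]>zt-.012]
    print(m['confidence'],zt,'chamber xy',Rc.T@(P.mean(0)-C0),cv2.minAreaRect((P[:,:2]*1000).astype(np.float32)))
K=W(.028,.137,.124)
from scipy.spatial.transform import Rotation as Rt
q0=r.observe()['joint_pos']
for th in (35,45,55,65):
  a=np.radians(th); zt=Rc@[np.cos(a),0,-np.sin(a)]
  for s in (1,-1):
    yt=Rc@[0,s,0]; R=np.stack([np.cross(yt,zt),yt,zt],1); rpy=Rt.from_matrix(R).as_euler('xyz')
    for dd in (.12,-.03):
        pos=K-zt*(.073+.011)-dd*Rc@[.813,0,-.582]
        q=r.solve_ik(pos,rpy); print(th,s,dd,pos.round(3),None if q is None else np.round(q,2))
```

```text
open 14.42 [ 0.554  -0.1788  0.1271] F [-0.9  0.6 -0.3] op 0.062 g 0.0
up 15.26 [ 0.5533 -0.1786  0.2989] F [-0.2 -0.3 -0.4] op 0.0622 g 0.0
0.69 0.09375258503884087 chamber xy [-0.03554837  0.00533786  0.09003949] ((555.1710815429688, -176.29920959472656), (99.96392059326172, 41.680789947509766), 78.39717102050781)
35 1 0.12 [ 0.485 -0.022  0.245] [0.02 0.31 2.4  3.54 0.55 1.37]
35 1 -0.03 [ 0.604 -0.05   0.158] [-0.05  0.62  2.17  3.4   0.62  1.46]
35 -1 0.12 [ 0.485 -0.022  0.245] [ 0.02  0.31  2.4   3.54  0.55 -1.77]
35 -1 -0.03 [ 0.604 -0.05   0.158] [-0.05  0.62  2.17  3.4   0.62 -1.68]
45 1 0.12 [ 0.495 -0.025  0.256] [-0.    0.23  2.31  3.9   0.23  0.99]
45 1 -0.03 [ 0.613 -0.052  0.169] [-0.06  0.55  2.1   3.54  0.3   1.3 ]
45 -1 0.12 [ 0.495 -0.025  0.256] [-0.    0.23  2.31  3.9   0.23 -2.15]
45 -1 -0.03 [ 0.613 -0.052  0.169] [-0.06  0.55  2.1   3.54  0.3  -1.84]
55 1 0.12 [ 0.505 -0.027  0.266] [-0.03  0.2   2.21 -0.71  0.18 -0.7 ]
55 1 -0.03 [ 0.624 -0.054  0.178] None
55 -1 0.12 [ 0.505 -0.027  0.266] [-0.03  0.2   2.21 -0.71  0.18  2.44]
55 -1 -0.03 [ 0.624 -0.054  0.178] None
65 1 0.12 [ 0.518 -0.03   0.273] [-0.05  0.21  2.1  -0.19  0.41 -1.24]
65 1 -0.03 [ 0.637 -0.057  0.186] [-0.09  0.51  1.89 -0.19  0.31 -1.26]
65 -1 0.12 [ 0.518 -0.03   0.273] [-0.05  0.21  2.1  -0.19  0.41  1.91]
65 -1 -0.03 [ 0.637 -0.057  0.186] [-0.09  0.51  1.89 -0.19  0.31  1.88]
```

Run:
```python
from h import *
from scipy.spatial.transform import Rotation as Rt
a=np.radians(65); z_=np.array([np.cos(a),0,-np.sin(a)]); n_=np.array([np.sin(a),0,-np.cos(a)])
zt=Rc@z_; n=Rc@n_; yt=Rc@[0,1.,0]
rpy=Rt.from_matrix(np.stack([np.cross(yt,zt),yt,zt],1)).as_euler('xyz')
K=W(.028,.138,.124); T=K-.058*zt-.022*n
print((T-.06*n).round(3))
r.move_gripper(0)
r.move_to(T-.06*n,rpy); st('pre')
print(r.movel(T-.015*n,max_speed=.12,force_limit=15))
hit=r.movel(T+.012*n,max_speed=.03,force_limit=4); o=st('contact %s'%hit)
P=np.array(o['eef_pos']); print('off',Rc.T@(P-T))
p,d,c=shot('side'); p2=p[100:240,180:330]; cv2.imwrite('pics/c.png',cv2.resize(p2,None,fx=4,fy=4)[:,:,::-1])
if hit:
    u0=np.array([53.,74.])
    for mm in (7,14,21,28):
        b=-mm/91; u=np.array([[np.cos(b),-np.sin(b)],[np.sin(b),np.cos(b)]])@u0-u0
        h=r.movel(P+Rc@np.array([u[0],0,u[1]])/1000,max_speed=.04,force_limit=25); st(f'{mm} {h}')
        if h: break
```

```text
[ 0.551 -0.037  0.214]
pre 16.97 [ 0.552  -0.0369  0.2147] F [ 0.4 -0.7 -0.5] op -0.0003 g 0.0
False
contact True 17.97 [ 0.5988 -0.0475  0.1907] F [-0.   0.5  0.7] op 0.0 g 0.0
off [-5.75133125e-03  1.23153030e-05  1.87416167e-03]
7 False 18.35 [ 0.6037 -0.0487  0.1858] F [-2.3  0.4 -0.6] op -0.0002 g 1.1
14 False 18.68 [ 0.6083 -0.0498  0.1808] F [-4.9  1.5 -2. ] op 0.0003 g 1.9
21 False 19.0 [ 0.6124 -0.0508  0.1754] F [-6.4  2.7 -1.4] op 0.0 g 2.6
28 False 19.32 [ 0.6161 -0.0517  0.1695] F [-6.7  2.9 -2.7] op 0.0 g 3.2
```

Run:
```python
from h import *
p,d,c=shot('side'); p2=p[100:240,190:310]; cv2.imwrite('pics/d.png',cv2.resize(p2,None,fx=4,fy=4,interpolation=cv2.INTER_CUBIC)[:,:,::-1])
for n in('scene','side'):
    p2,d2,c2=shot(n); Q=pts(d2>0,d2,c2)
    H=Q[(Q[:,2]>.282)&(Q[:,2]<.34)&(Q[:,0]>.53)&(Q[:,0]<.72)&(Q[:,1]<-.1)&(Q[:,1]>-.35)]
    print('top',len(H),np.median(H,0).round(3),H.max(0).round(3))
    h=cv2.cvtColor(p2,cv2.COLOR_RGB2HSV); m=(h[...,0]>5)&(h[...,0]<18)&(h[...,1]>170)&(h[...,2]>110)
    Q=pts(m,d2,c2); Q=Q[(Q[:,2]>.07)&(Q[:,2]<.2)&(Q[:,1]>-.15)&(Q[:,1]<.05)&(Q[:,0]<.75)&(Q[:,0]>.5)]
    if len(Q)>3: print('knob',len(Q),*[np.percentile(Q,k,axis=0).round(3) for k in (3,50,97)], Rc.T@(np.median(Q,0)-C0))
```

```text
return _methods._mean(a, axis=axis, dtype=dtype,
  ret = um.true_divide(
Traceback (most recent call last):
ValueError: zero-size array to reduction operation maximum which has no identity
```

View pics/d.png

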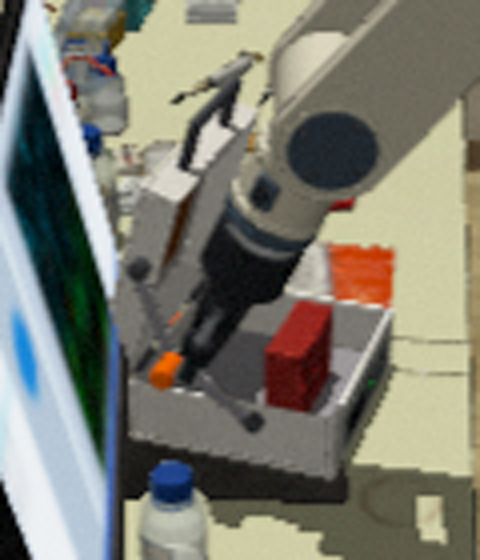

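The picture shows the stay bent: knob at (165,370), lower pivot at (253,422), upper pivot at (138,268), with the red case upright inside. Next I'll back off and measure the fold.

Run:
```python
from h import *
from scipy.spatial.transform import Rotation as Rt
a=np.radians(65); n=Rc@[np.sin(a),0,-np.cos(a)]
P=np.array(r.observe()['eef_pos'])
r.movel(P-.07*n,max_speed=.15); st('back')
e=np.array(r.observe()['eef_pos'])
r.movel(e+[-.02,0,.12],max_speed=.25)
for n in('scene','side'):
    p2,d2,c2=shot(n); Q=pts(d2>0,d2,c2)
    H=Q[(Q[:,2]>.27)&(Q[:,2]<.34)&(Q[:,0]>.57)&(Q[:,0]<.70)&(Q[:,1]<-.12)&(Q[:,1]>-.35)]
    if len(H): print('top',len(H),np.median(H,0).round(3),H.max(0).round(3))
    h=cv2.cvtColor(p2,cv2.COLOR_RGB2HSV); m=(h[...,0]>5)&(h[...,0]<18)&(h[...,1]>170)&(h[...,2]>110)
    Q=pts(m,d2,c2); Q=Q[(Q[:,2]>.07)&(Q[:,2]<.2)&(Q[:,1]>-.15)&(Q[:,1]<.05)&(Q[:,0]<.75)&(Q[:,0]>.5)]
    if len(Q)>3: print('knob',len(Q), Rc.T@(np.median(Q,0)-C0))
# handle reach
for th in (65,75,90):
  a=np.radians(th); zt=Rc@[np.cos(a),0,-np.sin(a)]; x=Rc@[0,1.,0]
  for s in (1,-1):
    R=np.stack([s*x,np.cross(zt,s*x),zt],1); rp=Rt.from_matrix(R).as_euler('xyz')
    for hx,hz in ((.05,.312),(-.05,.26),(-.145,.084)):
        q=r.solve_ik(W(hx,0,hz)-.054*zt,rp); print(th,s,hx,None if q is None else np.round(q,2))
st()
```

```text
back 20.05 [ 0.5557 -0.0376  0.2   ] F [0.7 0.3 0.3] op -0.0002 g 0.0
knob 16 [0.03678048 0.13576886 0.11361534]
top 137 [ 0.64  -0.176  0.297] [ 0.678 -0.126  0.317]
knob 48 [0.04100502 0.14192571 0.11147681]
65 1 0.05 [-0.34  0.27  1.76  0.08  0.68 -0.16]
65 1 -0.05 [-0.36  0.18  2.01  0.12  0.51 -0.23]
65 1 -0.145 None
65 -1 0.05 None
65 -1 -0.05 None
65 -1 -0.145 None
75 1 0.05 [-0.33  0.32  1.65  0.03  0.91 -0.12]
75 1 -0.05 [-0.35  0.23  1.91  0.05  0.75 -0.16]
75 1 -0.145 [-0.38  0.44  2.21  0.17  0.24 -0.31]
75 -1 0.05 None
75 -1 -0.05 None
75 -1 -0.145 None
90 1 0.05 [-0.32  0.43  1.47 -0.    1.25 -0.09]
90 1 -0.05 [-0.34  0.33  1.75 -0.    1.07 -0.11]
90 1 -0.145 [-0.36  0.48  2.05 -0.    0.61 -0.13]
90 -1 0.05 None
90 -1 -0.05 None
90 -1 -0.145 None
 20.79 [ 0.5351 -0.0376  0.3179] F [ 0.3 -0.4  0.2] op -0.0002 g 0.0
```

```bash
cat >> h.py <<'E'
from scipy.spatial.transform import Rotation as Rt
def hand(h):
    a=np.radians(78)-h; return .1-.245*np.cos(a)+.018*np.sin(a), .066+.245*np.sin(a)+.018*np.cos(a)
def pose(h,th,back=0,dz=0,y=0.):
    a=np.radians(th); zt=Rc@[np.cos(a),0,-np.sin(a)]; x=Rc@[0,1.,0]
    R=np.stack([x,np.cross(zt,x),zt],1); hx,hz=hand(h)
    return W(hx,y,hz+dz)-(.054+back)*zt, Rt.from_matrix(R).as_euler('xyz')
E
python3 - <<'E'
from h import *
r.move_gripper(.085)
r.move_to(*pose(.1,75,.12)); st('pre')
import json
for n in ('wrist','side','scene'):
    p,d,c=shot(n,'e.png' if n=='wrist' else None); Q=pts(d>0,d,c); L=(Q-C0)@Rc
    B=L[(L[:,2]>.285)&(L[:,2]<.33)&(abs(L[:,1])<.04)&(L[:,0]>-.03)&(L[:,0]<.11)]
    print(n,len(B), [np.percentile(B,k,axis=0).round(4).tolist() for k in (2,50,98)] if len(B) else '')
for h in (0,.1,.15,.2): print(h,np.round(hand(h),4))
E
```

```text
pre 22.67 [ 0.5867 -0.1861  0.475 ] F [-0.3  0.1 -0.7] op 0.085 g 0.0
wrist 1349 [[0.0395, -0.038, 0.3069], [0.0439, 0.0031, 0.3116], [0.0505, 0.0386, 0.3134]]
side 39 [[0.0391, -0.036, 0.3052], [0.0426, -0.0003, 0.3101], [0.0487, 0.0366, 0.3143]]
scene 73 [[0.0336, -0.0378, 0.3031], [0.04, 0.0007, 0.3107], [0.0507, 0.0364, 0.3179]]
0 [0.0667 0.3094]
0.1 [0.0425 0.3048]
0.15 [0.0307 0.3017]
0.2 [0.019  0.2979]
```

View pics/e.png

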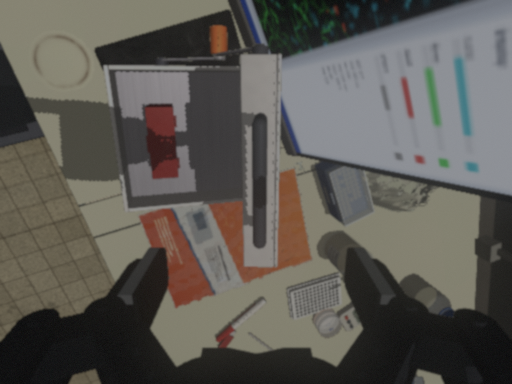

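Wrist view: the handle bar runs vertically at (260,180), the case stands in the chamber at (160,140), and the knob is at (219,38). The hood reads about 0.09 rad. I'll grasp the handle now and start lowering.

Run:
```python
from h import *
r.move_gripper(.06)
print(r.movel(*pose(.09,75),max_speed=.12,force_limit=12)); st('at')
r.move_gripper(.0,40); st('grip')
for i,h in enumerate(np.linspace(.09,.6,5)[1:]):
    f=r.movel(*pose(h,75+15*(h-.09)/1.27),max_speed=.08,force_limit=35); st(f'{h:.2f} {f}')
    if f: break
p,d,c=shot('side'); cv2.imwrite('pics/f.png',cv2.resize(p[100:240,190:310],None,fx=4,fy=4,interpolation=cv2.INTER_CUBIC)[:,:,::-1])
```

```text
False
at 24.34 [ 0.6199 -0.1941  0.3615] F [ 0.5  0.5 -0.4] op 0.0597 g 0.0
grip 24.84 [ 0.6195 -0.1939  0.3611] F [-4.6  1.2  5. ] op 0.0105 g 39.0
0.22 False 25.37 [ 0.5912 -0.1875  0.3521] F [-5.8  0.6  7.2] op 0.0108 g 41.9
0.34 False 25.89 [ 0.5641 -0.1814  0.3386] F [-4.5 -2.3  0.2] op 0.0108 g 42.4
0.47 False 26.42 [ 0.5396 -0.1757  0.3227] F [-2.4 -5.2 -4.1] op 0.0104 g 42.2
0.60 False 26.94 [ 0.5171 -0.1705  0.3034] F [-2.4 -5.  -3.6] op 0.0101 g 42.5
```

View pics/f.png

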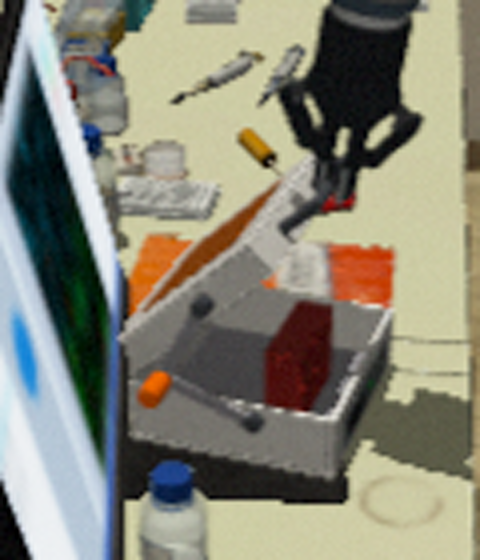

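The hood follows the gripper: the fingers hold the bar at about (335,190), and the stay is folding with its knob at (153,388). Forces are low, so I'll carry on to shut.

Run:
```python
from h import *
ok=True
for i,h in enumerate(np.linspace(.6,1.33,7)[1:]):
    f=r.movel(*pose(h,75+15*(h-.09)/1.27),max_speed=.08,force_limit=35); st(f'{h:.2f} {f}')
    if f: ok=False; break
if ok:
    f=r.movel(*pose(1.361,90,dz=-.004),max_speed=.04,force_limit=15); st(f'end {f}')
p,d,c=shot('side'); cv2.imwrite('pics/g.png',cv2.resize(p[100:240,190:310],None,fx=4,fy=4,interpolation=cv2.INTER_CUBIC)[:,:,::-1])
def top():
    for n in('scene','side'):
        p,d,c=shot(n); L=(pts(d>0,d,c)-C0)@Rc
        T=L[(L[:,2]>.085)&(L[:,2]<.14)&(abs(L[:,1]-.04)<.06)&(abs(L[:,0])<.08)]
        if len(T): A=np.c_[T[:,:1],np.ones(len(T))]; print(n,len(T),'slope,z0',np.linalg.lstsq(A,T[:,2],rcond=None)[0])
top()
```

```text
0.72 False 27.5 [ 0.4979 -0.1661  0.2823] F [-2.1 -5.1 -2.6] op 0.0102 g 42.8
0.84 False 28.01 [ 0.4814 -0.1622  0.2586] F [-3.  -4.1 -1.6] op 0.0106 g 43.0
0.97 False 28.52 [ 0.4681 -0.1591  0.233 ] F [-2.5 -4.8 -3.2] op 0.0109 g 43.7
1.09 False 29.04 [ 0.4577 -0.1567  0.2057] F [-3.4 -5.5 -3.4] op 0.0109 g 44.5
1.21 False 29.56 [ 0.4505 -0.1551  0.177 ] F [-5.  -5.9 -3. ] op 0.0105 g 45.3
1.33 False 30.07 [ 0.4466 -0.1542  0.1474] F [-5.9 -5.3 -3.4] op 0.0106 g 46.1
end False 30.52 [ 0.4458 -0.154   0.1359] F [-7.5 -6.7 -3.2] op 0.0108 g 46.4
scene 1001 slope,z0 [-0.00797116  0.10539808]
side 728 slope,z0 [-0.00605177  0.10403978]
```

View pics/g.png

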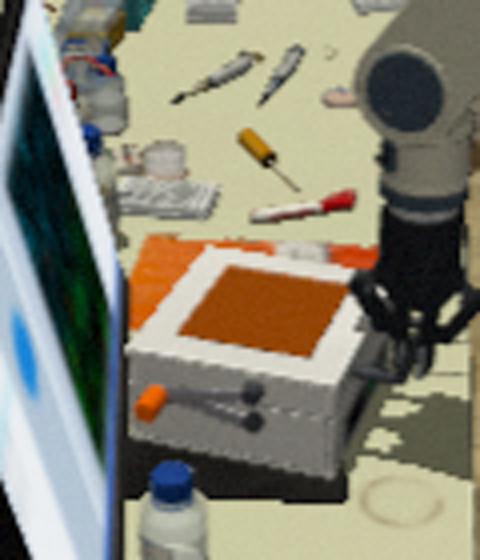

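Nearly shut: the hood top is level to within about 0.007 rad, but the gripper still carries some of its weight. I'll ease it down to contact.

Run:
```python
from h import *
def top():
    for n in('scene','side'):
        p,d,c=shot(n); L=(pts(d>0,d,c)-C0)@Rc
        T=L[(L[:,2]>.085)&(L[:,2]<.14)&(abs(L[:,1]-.04)<.06)&(abs(L[:,0])<.08)]
        A=np.c_[T[:,:1],np.ones(len(T))]; print(n,len(T),'slope,z0',np.linalg.lstsq(A,T[:,2],rcond=None)[0].round(4))
e=np.array(r.observe()['eef_pos'])
f=r.movel(e+[0,0,-.012],max_speed=.025,force_limit=10); st(f'press {f}'); top()
```

```text
press True 30.93 [ 0.4455 -0.1541  0.1342] F [-0.3 -0.1  5.4] op 0.0104 g 47.6
scene 1001 slope,z0 [0.0004 0.1047]
side 732 slope,z0 [-0.0004  0.1035]
```

The slope is now zero, so the hood is seated. I'll release and withdraw straight up.

Run:
```python
from h import *
r.move_gripper(.036); st('open')
e=np.array(r.observe()['eef_pos'])
print(r.movel(e+[0,0,.15],max_speed=.12,force_limit=10)); r.dwell(.5); st('up')
for n in('scene','side'):
    p,d,c=shot(n,n+'_end.png'); L=(pts(d>0,d,c)-C0)@Rc
    T=L[(L[:,2]>.085)&(L[:,2]<.14)&(abs(L[:,1]-.04)<.06)&(abs(L[:,0])<.08)]
    A=np.c_[T[:,:1],np.ones(len(T))]; print(n,len(T),'slope,z0',np.linalg.lstsq(A,T[:,2],rcond=None)[0].round(4))
```

```text
open 31.4 [ 0.4452 -0.1543  0.1338] F [ 0.6 -0.6 -0.4] op 0.0362 g 0.0
False
up 33.3 [ 0.4452 -0.1543  0.2838] F [0.  0.2 0.7] op 0.0361 g 0.0
scene 1039 slope,z0 [-0.0003  0.105 ]
side 736 slope,z0 [-0.001   0.1036]
```

```bash
python3 -c "
from h import *
print(r.sign_off())"
```

```text
the job is handed in; nothing more can be done
None
```

The job is handed in, verdict not shown: the case stands released on the chamber floor, the stay was folded with about 7 N on the tool, and the hood was lowered by its handle to fully shut; I sent the gripper nowhere near the bottle, timer or dish but did not re-measure them at the end.

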